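# Tuck a pack of cards under the arm of a desk card press

## Robot

A 6-joint arm with a two-finger parallel gripper is mounted at the origin on the work surface; the furniture and walls round the work are solid. World frame = base frame: x ahead of the robot, y to its left, z up, the work surface at z = 0. Lengths are in m, angles in rad, forces in N, time in s.
With the tool pointing down it reaches from about 0.35 to 0.775 m from the base axis. Payload 5.5 kg.
Tool frame: the origin (TCP) lies at the very end of the fingers, on their centre line; the grasp point (between the pads) lies 19 mm behind it; x points along the fingers, y is the direction in which the jaws open and shut, and the axes are right-handed (so a half turn about x gives the same grasp; the last joint's range is limited). The gripper opens to 85 mm and grips with 20 to 120 N. Pads are 22 mm wide; open, the fingers measure 114 mm over their backs; the gripper's body (76 mm by 85 mm) begins 54 mm behind the grasp point. The pads swing forward as they close: fully open they stand 13 mm farther back than shut.
Start: joints at [-1.349, 0.313, 0.046, 1.304, 0, 1.431], TCP at [0.204, -0.538, 0.231] pointing down, gripper open.
Joint ranges: [-2.76, 2.76], [-0.86, 1.69], [-1.03, 1.26], [-2.2, 2.34], [-1.47, 1.5], [-3.14, 3.14]. Speed limits (rad/s): [2.57, 2.57, 3.14, 3.14, 3.14, 3.14].

## Interface

Orientations are given as a unit quaternion [w, x, y, z].
In Python, from workcell import readout, cams, env, finder gives the robot as it stands.
- The arm moves only by the tool drive_tool, never from a script. Its argument "moves" is a list that holds one entry, the list of rows, each a list of 7 numbers: the shift along the tool's x, y, z in m, then the turn, a rotation vector about the tool's x, y, z in rad, then the closure in counts, from 0 (fully open) to 255 (shut). A call has exactly 5 rows; each row is the pose to reach, as a shift and turn from the pose measured when the call began, along the tool's axes at that moment; what a row does not reach only later rows make up. A row lasts 1/8 s, in which the tool goes at most 62.5 mm and 10.7 degrees, less where a joint would pass 70% of its speed; a pose out of reach is approached as far as the arm can. A call with a gripper value outside its range is refused whole. The fingers move at their own pace and stop on an object; "squeeze" is the grip in N (left out, the last holds). Time passes only in rows, so rows that repeat a pose let the fingers close, or fill a call up. It gives the time, the measured TCP pose, the force and the opening at its end, in the units of the state.
- readout.get_state(): the state, without advancing time (a new reading comes with each control period).
- cams.read_camera(name): name is "scene" or "top"; returns the picture (400x640x3 uint8, blue, green, red); there is no depth.
- cams.camera_params(name): a dict with "mtx" (3x3 intrinsics, pixels), "dist" ([k1, k2, p1, p2, k3] as OpenCV has them; the pictures are not rectified), "R" (3x3) and "t" (3): a world point X has camera coordinates R X + t. Camera axes: x right, y down, z forward; pixel columns grow to the right and rows downward; lengths in m; the calibration is good to about 2 mm. A picture is of the moment at which its call begins. camera_params takes no time and is no camera call.
- env.hand_in(): hands the job in, once; it reports no verdict.
Trained networks look in the newest picture that a camera, given by its name, has taken for a name from the list of things; names that differ only in an ending like _2 or _b are one class to them, and where a whole thing is asked for, a point or a joint stands for the part that bears it (a point fixed in the world has none). Each returns a list of dicts, best first, with "conf" (0 to 1); they miss things now and then, are a little off and sometimes report something else, mostly with a low value. They report only what shows in the picture. A call takes as long as a camera call. They do not tell look-alikes from the thing itself.
- finder.regions_of(camera, name): "pixels" (400x640 bool, what is visible of it) and "point" ([column, row] in pixels, amid what is visible of it).
The state is a dict: "clock": time; "joint_pos": joint angles; "qvel": joint speeds; "tau": joint torques, N m; "tcp_pos": TCP position; "orientation": TCP orientation; "wrist_force": force on the tool from outside, world axes, zero at the start; "ft_torque": the same for the moment, N m; "finger_gap": finger opening in m.
Only numpy, scipy, OpenCV 4.12 (cv2) and the standard library are available. Lean on these libraries where they do the work, as an engineer would, in place of code of your own. Each camera call takes 0.05 s, during which the arm holds its last target.

## Task

Take the banded pack of cards that lies by itself on the open desk and tuck it lengthwise under the sprung arm of the card press, sliding it in below the red-tipped lip until it lies flat and straight on the wooden base, close to or against the back stop, with the arm holding it down. Let go of it and leave the yellow carton where it is.

Things in the scene. Friction and masses are not known exactly. Their poses are not given: they have to be found in the camera images.
- card_pack: The pack to tuck in: cream printed cards with a brown band, a rigid block 57 x 91 x 15 mm, 63 g, flat on the desk to the right of the press. Origin: centre of its underside. Own x across the 57 mm side (grasp here), y along the 91 mm length, z up. (Packs in the cardboard box at the far left are not meant.)
- card_holder: Card press, fixed: dark wooden base 8 mm thick, 110 mm wide, no side walls. Origin on the desk, under where the centre of a fully inserted pack lies. Own x = direction of insertion (away from the robot, within 15 degrees), z up. Base from x = -115 to +78 mm; steel back stop face at x = +47, 80 mm wide, top 19 mm above the desk; arm hinge at x = +62, 30 mm above the desk.
- press_arm (a joint): Sprung steel arm, 24 mm wide, on the press's centre line; rad, 0 = down, about 0.14 on the pack, max 0.6. Down: black roller (x = 0) 6 mm above the base; from it a ski-shaped lip rises (10, then 30 degrees) to a red tip at x = -46 mm, underside 31 mm above the desk. Pack in: arm tops out at 55 mm. Pressed down with about 2 N; a pack slid along +x lifts it with a few N. Fingers pass on both sides.
- staple_box: Bystander of similar size: a yellow printed carton 40 x 78 x 30 mm, loose on the desk to the right of the press, nearer to or farther from the robot than the pack. Origin: centre of its underside; y along its 78 mm length. Must stay where it is.
There are look-alikes about, which are no part of the job. Of the things that look like the card_pack, the middle-sized one is meant.

How it is judged:
By the outcome, as a careful person would: the job done as asked, in the order asked, and still so for the second after the job is handed in, with the robot touching nothing.
It also fails if it takes over 42 s, if anything falls off the work surface, if the arm or the gripper's body presses on something with over 40 N, if the wrist force passes 120 N, or if a joint passes its speed limit or range.

## Working session

There is one attempt and no reset: what is moved stays moved. The work goes in short steps, Python scripts to look and compute and a tool call to move; the robot and the scene stay as the last step left them, time stands still between calls to the robot, and variables do not carry over. Pictures are saved under pics/ and viewed, and the job is handed in when it is done.

Besides the shell and the picture viewer there is one more tool, called after "Call:" as name(argument=value, ...), one argument or row to a line, values as JSON. drive_tool: Moves the arm, as the interface text tells. Its arguments: {"type":"object","properties":{"moves":{"type":"array"},"squeeze":{"type":"number"}},"required":["moves"]}

```bash
ls; mkdir -p pics; python3 - <<'E'
from workcell import readout,cams,env,finder
import cv2
s=readout.get_state();print(s)
for n in("scene","top"):
    im=cams.read_camera(n);cv2.imwrite(f"pics/{n}0.png",im)
    p=cams.camera_params(n);print(n,p)
    for k in("card_pack","card_holder","press_arm","staple_box"):
        for r in finder.regions_of(n,k): print(n,k,round(r["conf"],2),r["point"],r["pixels"].sum())
E
```

```text
pics
{'clock': 0.0, 'joint_pos': array([-1.34859740e+00,  3.14025873e-01,  4.49687417e-02,  1.30358961e+00,
        3.46394872e-05,  1.43117982e+00]), 'qvel': array([ 6.95788954e-04, -3.82194309e-04, -3.26788699e-04, -2.93561445e-03,
       -4.78305182e-05,  2.90681418e-04]), 'tau': array([-3.96987452e-04, -4.80627823e+01,  2.98533565e+01,  1.93442818e-02,
       -2.20250959e-04, -1.72934499e-06]), 'tcp_pos': array([ 0.20341272, -0.53727262,  0.23039019]), 'orientation': array([-0.12657022, -0.69555228, -0.12787856,  0.69558182]), 'wrist_force': array([-0.10767892,  0.36203247,  0.10380233]), 'ft_torque': array([ 0.03059994, -0.00999357, -0.00596066]), 'finger_gap': 0.08507962219308382}
scene {'mtx': array([[399.38207045,   0.        , 323.38387747],
       [  0.        , 399.38207045, 202.52223639],
       [  0.        ,   0.        ,   1.        ]]), 'dist': array([-0.07297173,  0.        ,  0.        ,  0.        ,  0.        ]), 'R': array([[-0.54182446, -0.84047585, -0.00515752],
       [-0.35538354,  0.23465511, -0.904787  ],
       [ 0.76166186, -0.48840283, -0.42583316]]), 't
[... 275 characters left out ...]
3.1, 217.5] 434
top {'mtx': array([[425.96962399,   0.        , 325.34457162],
       [  0.        , 425.96962399, 190.7191263 ],
       [  0.        ,   0.        ,   1.        ]]), 'dist': array([-0.06363276,  0.        ,  0.        ,  0.        ,  0.        ]), 'R': array([[ 0.02673629, -0.99952743,  0.01516837],
       [-0.98912211, -0.02864749, -0.14428022],
       [ 0.14464657, -0.01114585, -0.98942061]]), 't': array([-0.11078825,  0.40832216,  1.31014475])}
top card_pack 0.91 [424.1, 252.8] 783
top card_pack 0.69 [248.2, 220.4] 225
top card_pack 0.55 [314.6, 150.3] 503
top card_holder 0.72 [244.7, 150.5] 1991
top press_arm 0.57 [243.8, 146.2] 253
top staple_box 0.69 [302.2, 180.5] 351
```

```bash
python3 - <<'E'
import cv2
a=cv2.imread("pics/scene0.png");cv2.imwrite("pics/s0c.png",cv2.resize(a[150:310,140:380],None,fx=3.3,fy=3.3,interpolation=cv2.INTER_CUBIC))
b=cv2.imread("pics/top0.png");cv2.imwrite("pics/t0c.png",cv2.resize(b[90:290,200:460],None,fx=3,fy=3,interpolation=cv2.INTER_CUBIC))
E
```

```text
(no output)
```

View pics/scene0.png

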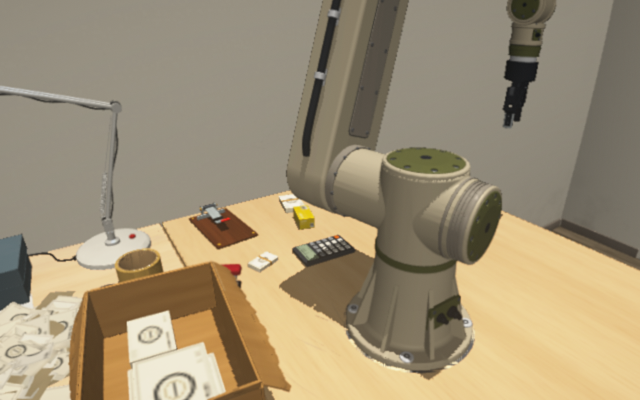

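View pics/top0.png

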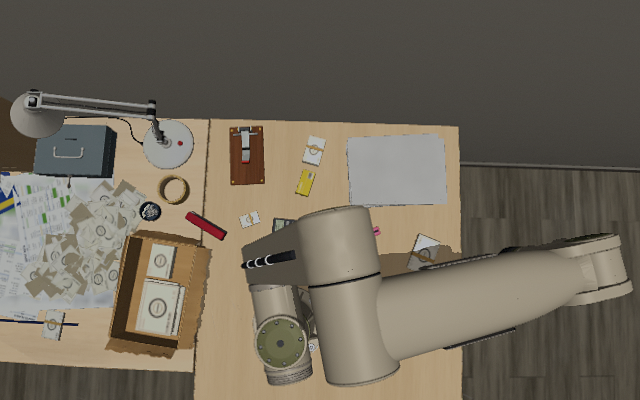

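```bash
true
```

```text
(no output)
```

View pics/s0c.png

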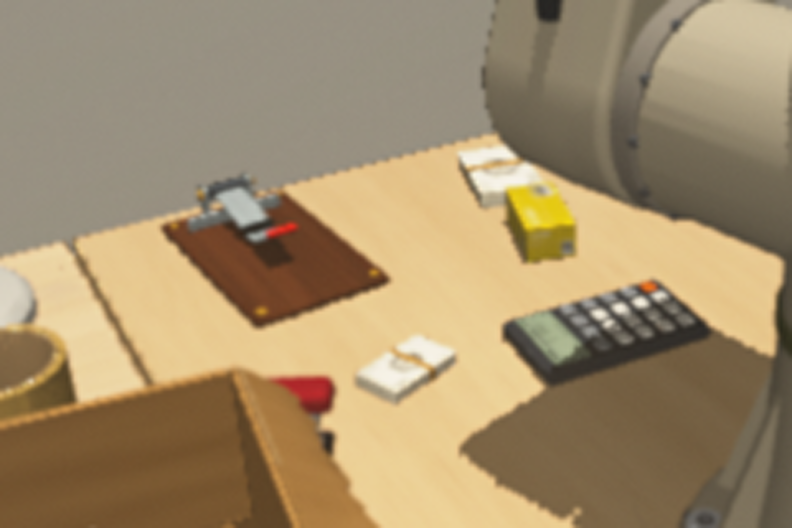

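View pics/t0c.png

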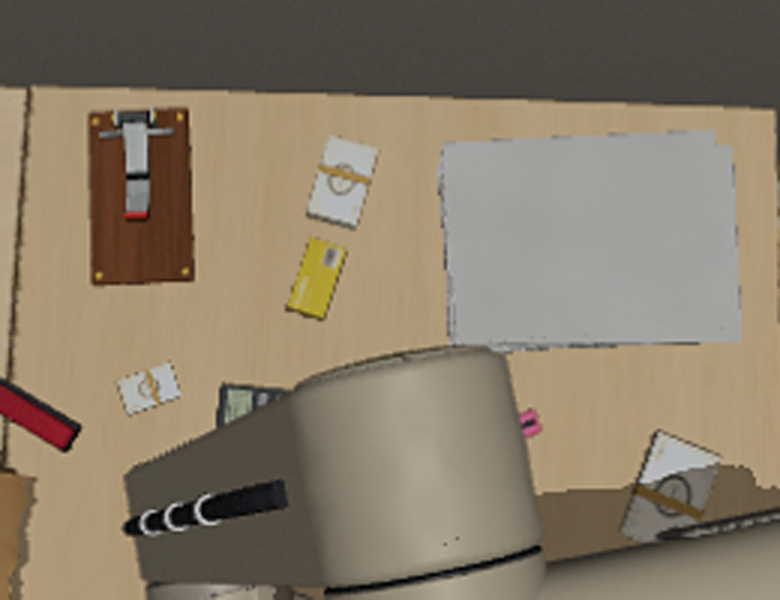

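```bash
cat > h.py <<'E'
import numpy as np, cv2
from scipy.optimize import minimize, least_squares
from scipy.spatial.transform import Rotation as Ro
from workcell import readout,cams,env,finder
def proj(cam,X):
    p=cams.camera_params(cam)
    return cv2.projectPoints(np.asarray(X,float).reshape(-1,3),cv2.Rodrigues(p["R"])[0],p["t"],p["mtx"],p["dist"])[0].reshape(-1,2)
def back(cam,px,z):
    p=cams.camera_params(cam)
    u=cv2.undistortPoints(np.asarray(px,float).reshape(-1,1,2),p["mtx"],p["dist"]).reshape(-1,2)
    d=np.c_[u,np.ones(len(u))]@p["R"]; c=-p["R"].T@p["t"]
    return c+d*((z-c[2])/d[:,2])[:,None]
def tri(pa,pb):
    # scene pixel, top pixel -> point
    f=lambda X:np.r_[proj("scene",X)[0]-pa,proj("top",X)[0]-pb]
    r=least_squares(f,[.6,0,.01]);return r.x,r.fun
def box(x,y,yaw,L,W,H,z0=0,cx=0):
    # L along local x
    c,s=np.cos(yaw),np.sin(yaw);o=[]
    for z in(z0,z0+H):
        for a,b in((-1,-1),(1,-1),(1,1),(-1,1)):
            lx,ly=a*L/2+cx,b*W/2;o.append([x+c*lx-s*ly,y+s*lx+c*ly,z])
    return np.array(o)
def sil(cam,P,S=8):
    q=proj(cam,P);h=cv2.convexHull(q.astype(np.float32))[:,0]
    m=np.zeros((400,640),np.uint8)
    cv2.fillConvexPoly(m,np.round(h*256).astype(np.int32),255,cv2.LINE_AA,8)
    return m/255.
def fit(masks,L,W,H,x0,z0=0,cx=0):
    def c(v):
        e=0
        for cam,m in masks.items():
            s=sil(cam,box(*v,L,W,H,z0,cx)); e+=1-np.minimum(s,m).sum()/np.maximum(s,m).sum()
        return e
    best=None
    for dy in np.linspace(-.25,.25,5):
        sx=np.array([x0[0],x0[1],x0[2]+dy]);sm=np.array([sx]+[sx+d for d in np.diag([.008,.008,.12])])
        r=minimize(c,sx,method="Nelder-Mead",options=dict(initial_simplex=sm,xatol=1e-5,fatol=1e-5))
        if best is None or r.fun<best.fun:best=r
    return best.x,best.fun
E
python3 - <<'E'
from h import *
for n in("scene","top"): cams.read_camera(n)
R={}
for n in("scene","top"):
    for k in("card_pack","card_holder","staple_box","press_arm"):
        R[n,k]=finder.regions_of(n,k)
import pickle;pickle.dump(R,open("R.pkl","wb"))
for r in R["top","card_pack"]:
    c,_=cv2.findContours(r["pixels"].astype(np.uint8),0,2);c=max(c,key=cv2.contourArea)
    w=back("top",c[:,0].astype(float),.015)[:,:2]
    print(r["point"],back("top",r["point"],.015).round(3),"rect",cv2.minAreaRect((w*1000).astype(np.float32)))
for n in("scene","top"):
    for k in("card_pack","staple_box","press_arm","card_holder"):
        for r in R[n,k]:print(n,k,round(r["conf"],2),r["point"],back(n,r["point"],.01)[0].round(3))
E
```

```text
[247.5, 219.4] [[0.315 0.143 0.015]] rect ((315.7323913574219, 138.8074951171875), (38.04374313354492, 58.54425811767578), 21.395586013793945)
[423.4, 254.3] [[ 0.221 -0.413  0.015]] rect ((218.93992614746094, -411.4420471191406), (73.29377746582031, 115.06263732910156), 66.18726348876953)
[312.9, 151.2] [[ 0.541 -0.056  0.015]] rect ((544.7263793945312, -58.74863052368164), (56.785308837890625, 92.57574462890625), 75.65465545654297)
scene card_pack 0.83 [262.7, 262.5] [0.302 0.142 0.01 ]
scene card_pack 0.68 [288.0, 202.4] [ 0.544 -0.051  0.01 ]
scene staple_box 0.94 [302.7, 217.2] [ 0.44 -0.04  0.01]
scene press_arm 0.55 [212.5, 211.3] [0.608 0.151 0.01 ]
scene card_holder 0.79 [219.8, 226.3] [0.513 0.164 0.01 ]
top card_pack 0.79 [247.5, 219.4] [0.315 0.144 0.01 ]
top card_pack 0.77 [423.4, 254.3] [ 0.221 -0.414  0.01 ]
top card_pack 0.57 [312.9, 151.2] [ 0.542 -0.056  0.01 ]
top staple_box 0.57 [304.7, 179.7] [ 0.448 -0.032  0.01 ]
top press_arm 0.8 [241.4, 147.4] [0.548 0.176 0.01 ]
top card_holder 0.62 [243.7, 152.8] [0.531 0.168 0.01 ]
```

```bash
python3 - <<'E'
from h import *
import pickle
R=pickle.load(open("R.pkl","rb"));im={n:cv2.imread(f"pics/{n}0.png") for n in("scene","top")}
def show(name,masks,P):
    for n,m in masks.items():
        q=proj(n,P);c=q.mean(0);x0,y0=int(c[0])-40,int(c[1])-30
        S=9;cr=cv2.resize(im[n][y0:y0+60,x0:x0+80],None,fx=S,fy=S,interpolation=0)
        for f in([0,1,2,3],[4,5,6,7]):
            cv2.polylines(cr,[np.round((q[f]+.5-[x0,y0])*S).astype(int)],True,(255,0,255),1)
        cv2.imwrite(f"pics/fit_{name}_{n}.png",cr)
def pick(n,k,pt): 
    r=min(R[n,k],key=lambda r:np.hypot(*(np.array(r["point"])-pt)));return r["pixels"].astype(float)
m={"top":pick("top","card_pack",(313,151)),"scene":pick("scene","card_pack",(288,202))}
def hsvmask(n,k,m0):
    d=cv2.dilate(m0.astype(np.uint8),np.ones((7,7)));h=cv2.cvtColor(im[n],cv2.COLOR_BGR2HSV)
    return d,h
# card: network
for nm,mm in(("top",{"top":m["top"]}),):
    print("pack",nm,fit(mm,.091,.057,.015,(.543,-.057,-.25)))
v,_=fit({"top":m["top"]},.091,.057,.015,(.543,-.057,-.25));show("pack",m,box(*v,.091,.057,.015))
m2={"top":pick("top","staple_box",(304,180)),"scene":pick("scene","staple_box",(303,217))}
for kk in(["top"],["scene"],["top","scene"]):
    v,e=fit({k:m2[k] for k in kk},.078,.040,.030,(.445,-.036,-.25));print("staple",kk,v,e)
show("staple",m2,box(*v,.078,.04,.03))
m3={"top":pick("top","card_holder",(244,152)),"scene":pick("scene","card_holder",(219,226))}
# wood colour mask for the base
for n in im:
    d=cv2.dilate(m3[n].astype(np.uint8),np.ones((5,5)))
    h=cv2.cvtColor(im[n],cv2.COLOR_BGR2HSV)
    w=((h[...,2]<125)&(h[...,1]>90)&(d>0)).astype(np.uint8)
    pts=np.argwhere(w)[:,::-1]
    c=cv2.convexHull(pts.astype(np.int32));mm=np.zeros((400,640),np.uint8);cv2.fillConvexPoly(mm,c,1);m3[n+"w"]=mm.astype(float)
for kk in(["top"],["scene"],["top","scene"]):
  for suf in("","w"):
    v,e=fit({k:m3[k+suf] for k in kk},.193,.110,.008,(.545,.165,0.),0,-.0185);print("holder",kk,suf,v,e)
    if kk==["top"] and suf=="w":show("holder",{"top":0,"scene":0},box(*v,.193,.11,.008,0,-.0185))
E
```

```text
pack top (array([ 0.54532942, -0.05859327, -0.22179983]), np.float64(0.1596761869359602))
staple ['top'] [ 0.43853753 -0.03610165 -0.29130507] 0.15491249523885886
staple ['scene'] [ 0.43660102 -0.03950618 -0.3251434 ] 0.12398629017996243Traceback (most recent call last):
  File "<stdin>", line 23, in <module>
  File "h.py", line 38, in fit
    r=minimize(c,sx,method="Nelder-Mead",options=dict(initial_simplex=sm,xatol=1e-5,fatol=1e-5))
    res = _minimize_neldermead(fun, x0, args, callback, bounds=bounds,
                               **options)
    fxr = func(xr)
    fx = function(np.copy(x), *(wrapper_args + args))
  File "h.py", line 33, in c
    s=sil(cam,box(*v,L,W,H,z0,cx)); e+=1-np.minimum(s,m).sum()/np.maximum(s,m).sum()
  File "h.py", line 25, in sil
    q=proj(cam,P);h=cv2.convexHull(q.astype(np.float32))[:,0]
  File "h.py", line 6, in proj
    p=cams.camera_params(cam)
ValueError: time passes only in moves, steps and waits
```

```bash
python3 - <<'E'
s=open("h.py").read()
s=s.replace("def proj(","_C={}\nclass _P:\n    pass\ndef params(cam):\n    if cam not in _C:_C[cam]=cams.camera_params(cam)\n    return _C[cam]\ndef proj(",1).replace("p=cams.camera_params(cam)","p=params(cam)").replace("class _P:\n    pass\n","")
open("h.py","w").write(s)
E
cat > seg.py <<'E'
from h import *
import pickle
R=pickle.load(open("R.pkl","rb"));im={n:cv2.imread(f"pics/{n}0.png") for n in("scene","top")}
def show(name,n,P):
        q=proj(n,P);c=q.mean(0);x0,y0=int(c[0])-40,int(c[1])-30
        S=9;cr=cv2.resize(im[n][y0:y0+60,x0:x0+80],None,fx=S,fy=S,interpolation=0)
        for f in([0,1,2,3],[4,5,6,7]):
            cv2.polylines(cr,[np.round((q[f]+.5-[x0,y0])*S).astype(int)],True,(255,0,255),1)
        cv2.imwrite(f"pics/fit_{name}_{n}.png",cr)
def pick(n,k,pt): 
    r=min(R[n,k],key=lambda r:np.hypot(*(np.array(r["point"])-pt)));return r["pixels"].astype(np.uint8)
def hull(w):
    w=cv2.morphologyEx(w,cv2.MORPH_OPEN,np.ones((3,3)))
    c=cv2.convexHull(np.argwhere(w)[:,::-1].astype(np.int32));mm=np.zeros((400,640),np.uint8);cv2.fillConvexPoly(mm,c,1);return mm.astype(float)
H={n:cv2.cvtColor(im[n],cv2.COLOR_BGR2HSV) for n in im}
E
python3 - <<'E'
from seg import *
d=cv2.dilate(pick("top","card_pack",(313,151)),np.ones((9,9)))
h=H["top"];print("wood bg",h[150,345],h[165,290],"pack",h[143,314],h[158,312],"yellow",h[182,304],"base",h[170,245],h[140,236])
w=((h[...,1]<50)&(h[...,2]>130)&(d>0)).astype(np.uint8)
mk=hull(w);print(mk.sum())
for mm in(mk,): v,e=fit({"top":mm},.091,.057,.015,(.543,-.057,-.25));print("pack",v,e)
show("pack","top",box(*v,.091,.057,.015));show("pack","scene",box(*v,.091,.057,.015))
for n,pt in(("top",(304,180)),("scene",(303,217))):
    d=cv2.dilate(pick(n,"staple_box",pt),np.ones((7,7)));h=H[n]
    mk=hull(((abs(h[...,0].astype(int)-27)<6)&(h[...,1]>160)&(d>0)).astype(np.uint8))
    v,e=fit({n:mk},.078,.040,.030,(.44,-.037,-.28));print("staple",n,v,e,mk.sum());show("staple",n,box(*v,.078,.04,.03))
m3={}
for n,pt in(("top",(244,152)),("scene",(219,226))):
    d=cv2.dilate(pick(n,"card_holder",pt),np.ones((5,5)));h=H[n]
    mk=hull(((h[...,2]<135)&(h[...,1]>100)&(d>0)).astype(np.uint8));m3[n]=mk
    v,e=fit({n:mk},.193,.110,.008,(.545,.165,0.),0,-.0185);print("holder",n,v,e,mk.sum());show("holder",n,box(*v,.193,.11,.008,0,-.0185))
E
```

```text
wood bg [ 18  69 174] [ 18  82 171] pack [ 80   4 184] [110   8 186] yellow [ 25 184 176] base [ 11 163  94] [ 11 172  95]
486.0
pack [ 0.54916826 -0.05898827 -0.21733592] 0.14803467292743877
staple top [ 0.43902811 -0.03491571  0.12833677] 0.33778748421553806 251.0
staple scene [ 0.43811875 -0.03965796 -0.38566901] 0.21498664245429622 356.0
holder top [0.54430002 0.16050475 0.07956447] 0.07730929612330018 1966.0
holder scene [0.54508766 0.15576266 0.08401453] 0.1435494292483308 1530.0
```

```bash
cd pics; python3 - <<'E'
import cv2,numpy as np
a=[cv2.imread(f"fit_{k}.png") for k in("pack_top","pack_scene","holder_top","holder_scene")]
a=[cv2.resize(x,(400,300)) for x in a]
cv2.imwrite("m1.png",np.vstack([np.hstack(a[:2]),np.hstack(a[2:])]))
E
```

```text
(no output)
```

View pics/m1.png

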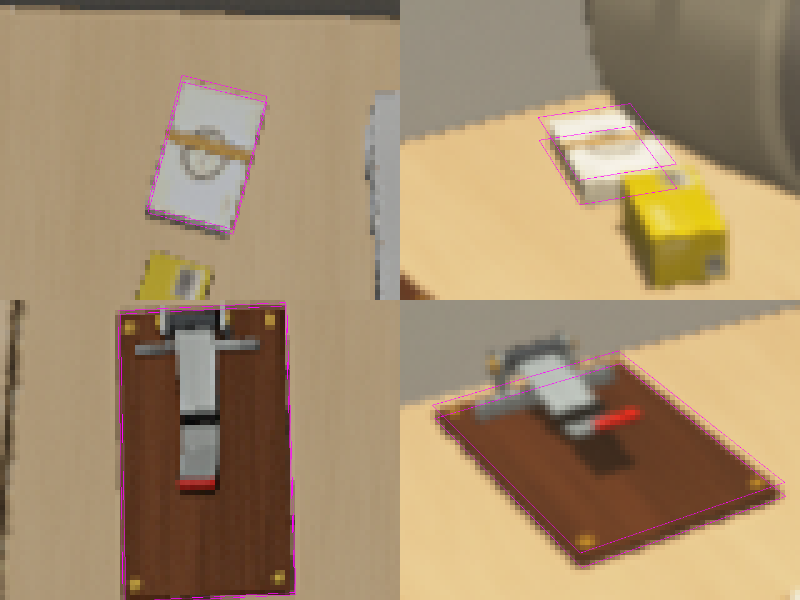

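View pics/fit_pack_top.png

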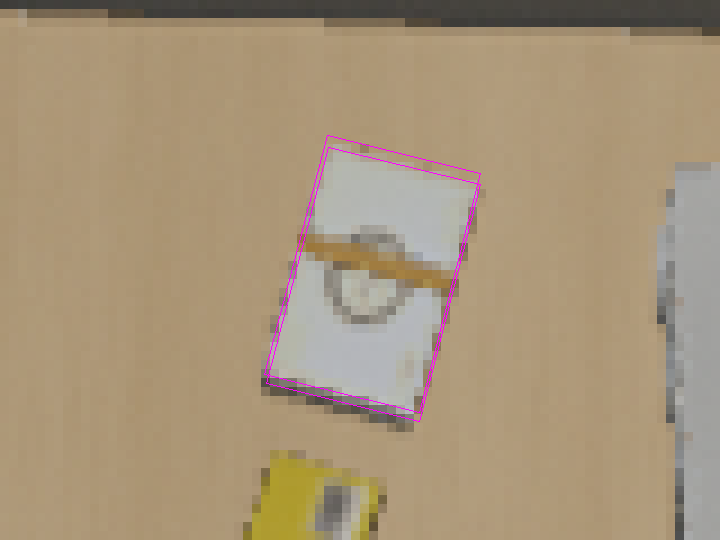

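```bash
python3 - <<'E'
from seg import *
def crop(n,x0,y0,w,h,S,f):
    a=cv2.resize(im[n][y0:y0+h,x0:x0+w],None,fx=S,fy=S,interpolation=cv2.INTER_CUBIC)
    for i in range(0,w,5):
        cv2.line(a,(int((i+.5)*S),0),(int((i+.5)*S),6 if (x0+i)%10 else 14),(0,0,0),1)
        if (x0+i)%10==0: cv2.putText(a,str(x0+i),(int((i+.5)*S)-10,26),0,.4,(0,0,0))
    for i in range(0,h,5):
        cv2.line(a,(0,int((i+.5)*S)),(6 if (y0+i)%10 else 14,int((i+.5)*S)),(0,0,0),1)
        if (y0+i)%10==0: cv2.putText(a,str(y0+i),(16,int((i+.5)*S)+4),0,.4,(0,0,0))
    cv2.imwrite(f"pics/{f}.png",a)
crop("top",220,120,50,70,8,"zt1");crop("scene",180,190,90,60,8,"zs1")
crop("top",285,130,50,70,8,"zt2");crop("scene",265,185,60,50,10,"zs2")
E
```

```text
(no output)
```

View pics/zt1.png

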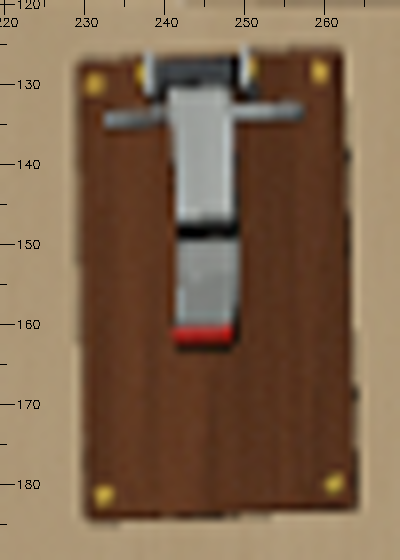

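View pics/zs1.png

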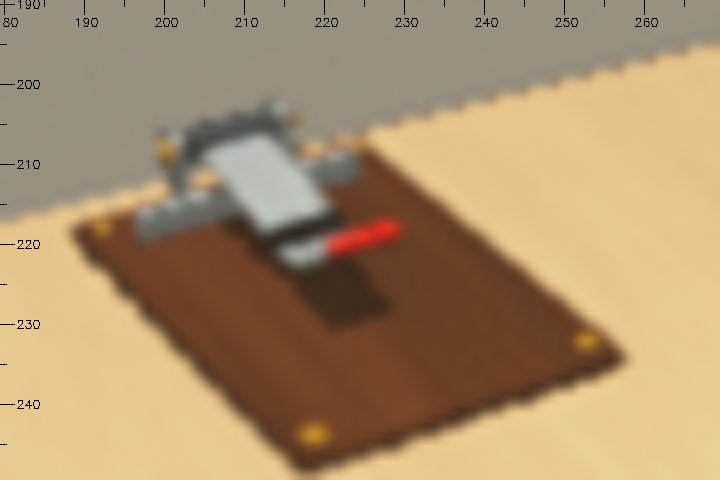

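View pics/zt2.png

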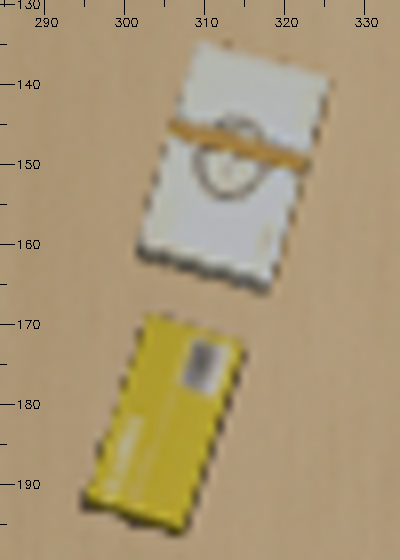

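View pics/zs2.png

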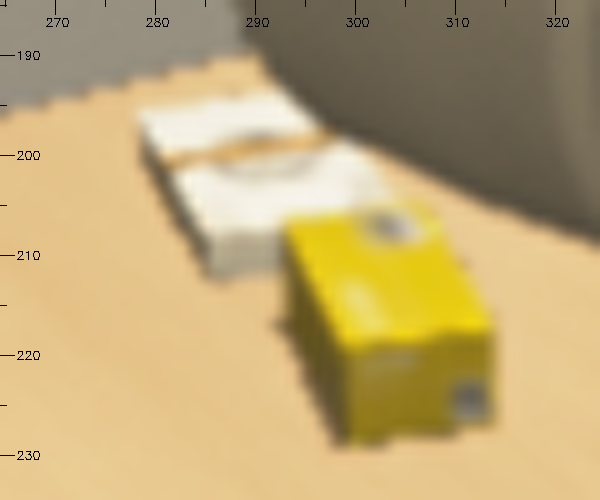

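```bash
python3 - <<'E'
from h import *
T=lambda a,b:(lambda r:(r[0].round(4),r[1].round(1)))(tri(np.array(a),np.array(b)))
print("screws")
for nm,s,t in(("FL",(218.5,243.7),(232.3,181.2)),("FR",(252.7,232.2),(261.2,179.8)),("BL",(192.3,218),(231.2,129.8)),("tip",(224,219.5),(244.8,161.2)),("packBL",(278.5,195.8),(309,135)),("packFL",(285.8,207.5),(302.3,160.2)),("stapFL",(298.5,218.5),(295,192)),("stapBL",(293,206.5),(303,169))):print(nm,*T(s,t))
t=np.array([(231.2,129.8),(259.3,128.3),(232.3,181.2),(261.2,179.8)])
b=back("top",t,.008);print(b.round(4),"ctr",b.mean(0).round(4))
d=(b[:2]-b[2:]).mean(0);print("yaw",np.arctan2(d[1],d[0]))
d=(b[[0,2]]-b[[1,3]]).mean(0);print("yaw2",np.arctan2(-d[0],d[1]))
s=np.array([(192.3,218),(224,208),(218.5,243.7),(252.7,232.2)]);b=back("scene",s,.008);print(b.round(4),"ctr scene",b.mean(0).round(4))
d=(b[:2]-b[2:]).mean(0);print("yaw",np.arctan2(d[1],d[0]))
c=back("top",[(229.2,126.8),(261.8,125.7),(230.3,183.6),(263.8,182.2)],.008);print(c.round(4),c.mean(0))
d=(c[:2]-c[2:]).mean(0);print("yaw",np.arctan2(d[1],d[0]),np.linalg.norm(d))
print("roller",back("top",(245.3,148.2),.026).round(4),"tip",back("top",(244.8,161.2),.033).round(4))
p=back("top",[(309,135),(325.7,139.8),(302.3,160.2),(317.3,164.2)],.015);print(p.round(4),p.mean(0).round(4))
d=(p[:2]-p[2:]).mean(0);print("pack yaw",np.arctan2(d[1],d[0]),np.linalg.norm(d)); d=(p[[0,2]]-p[[1,3]]).mean(0);print(np.arctan2(-d[0],d[1]),np.linalg.norm(d))
p=back("top",[(303,169),(315,173),(295,192),(307.5,195)],.030);print("staple",p.round(4),p.mean(0).round(4))
d=(p[:2]-p[2:]).mean(0);print(np.arctan2(d[1],d[0]),np.linalg.norm(d))
E
```

```text
screws
FL [0.4353 0.1967 0.0086] [-0.7 -0.1  0.9  0.5]
FR [0.4428 0.105  0.0081] [-0.6 -0.1  0.7  0.4]
BL [0.6058 0.2108 0.0075] [-0.8 -0.1  0.9  0.4]
tip [0.4969 0.1567 0.0349] [-0.4 -0.1  0.5  0.3]
packBL [ 0.5937 -0.0437  0.0141] [-0.7 -0.1  0.7  0.4]
packFL [ 0.5096 -0.0244  0.0149] [-0.5 -0.1  0.5  0.3]
stapFL [ 0.4034 -0.0055  0.0321] [-0.4 -0.   0.4  0.3]
stapBL [ 0.4773 -0.0291  0.0298] [-0.8 -0.1  0.8  0.5]
[[0.607  0.2137 0.008 ]
 [0.6146 0.1219 0.008 ]
 [0.4368 0.1998 0.008 ]
 [0.444  0.1071 0.008 ]] ctr [0.5256 0.1606 0.008 ]
yaw 0.084050318913249
yaw2 0.08030312094516273
[[0.6028 0.2095 0.008 ]
 [0.6145 0.1157 0.008 ]
 [0.4349 0.1952 0.008 ]
 [0.4417 0.1039 0.008 ]] ctr scene [0.5235 0.1561 0.008 ]
yaw 0.07654404847931641
[[0.617  0.2209 0.008 ]
 [0.6236 0.1142 0.008 ]
 [0.4288 0.2058 0.008 ]
 [0.4364 0.0984 0.008 ]] [0.52645067 0.15982743 0.008     ]
yaw 0.08223348981670685 0.18834797223334762
roller [[0.5421 0.1607 0.026 ]] tip [[0.4981 0.1586 0.033 ]]
[[ 0.5948 -0.0416  0.015 ]
 [ 0.5804 -0.0962  0.015 ]
 [ 0.5105 -0.0228  0.015 ]
 [ 0.4988 -0.0714  0.015 ]] [ 0.5461 -0.058   0.015 ]
pack yaw -0.2572967223101902 0.08572042114343209
-0.24753547945424237 0.05325160558781127
staple [[ 0.4788 -0.0267  0.03  ]
 [ 0.4671 -0.0651  0.03  ]
 [ 0.4045 -0.0041  0.03  ]
 [ 0.3961 -0.0437  0.03  ]] [ 0.4366 -0.0349  0.03  ]
-0.2942048146420936 0.07590630906932852
```

```bash
cat > goal.py <<'E'
from h import *
def goal(p,yaw,quiet=False):
    s=readout.get_state();q=s["orientation"];R=Ro.from_quat([q[1],q[2],q[3],q[0]])
    best=None
    for sg in(1,-1):
        x=np.array([0,0,-1.]);y=sg*np.array([-np.sin(yaw),np.cos(yaw),0]);z=np.cross(x,y)
        D=R.inv()*Ro.from_matrix(np.c_[x,y,z]);rv=D.as_rotvec()
        if best is None or np.linalg.norm(rv)<np.linalg.norm(best):best=rv
    d=R.inv().apply(np.array(p)-s["tcp_pos"])
    print("t",round(s["clock"],2),"tcp",s["tcp_pos"].round(4),"F",s["wrist_force"].round(2),"gap",round(s["finger_gap"],4),"j",s["joint_pos"].round(2))
    print("shift",d.round(4),"rot",best.round(4),"dist",np.linalg.norm(d).round(3)); print("axes\n",R.as_matrix().round(3))
E
python3 - <<'E'
from goal import *
goal([.545,-.0585,.15],-.25)
E
```

```text
t 1.0 tcp [ 0.2035 -0.5378  0.2313] F [-0.75 -0.35 -0.32] gap 0.0858 j [-1.35  0.31  0.05  1.3  -0.    1.43]
shift [ 0.0813 -0.3274 -0.489 ] rot [ 6.118e-01 -0.000e+00 -1.000e-04] dist 0.594
axes
 [[ 0.     0.354 -0.935]
 [-0.    -0.935 -0.354]
 [-1.     0.     0.   ]]
```

Call:
drive_tool(
  moves=[
    [[0, -0.023, -0.035, -0.18, 0, 0, 45], [0, -0.046, -0.07, -0.36, 0, 0, 45], [0, -0.069, -0.105, -0.54, 0, 0, 45], [0, -0.092, -0.14, -0.72, 0, 0, 45], [0, -0.115, -0.175, -0.9, 0, 0, 45]],
  ],
  squeeze=40,
)

```text
clock: 1.62
tcp_pos: [0.3272, -0.3672, 0.2315]
orientation: [0.419, 0.57, 0.419, -0.57]
wrist_force: [1.3, -0.7, 0.3]
finger_gap: 0.0703
```

```bash
sed -i 's/for sg in(1,-1)/for sg in SG/; s/^def goal/SG=(1,-1)\ndef goal/' goal.py; python3 - <<'E'
import goal
goal.goal([.545,-.0585,.12],-.25)
E
```

```text
t 1.62 tcp [ 0.3272 -0.3672  0.2315] F [ 1.34 -0.69  0.29] gap 0.0703 j [-1.01  0.15 -0.16  1.26  0.    0.87]
shift [ 0.1114  0.1156 -0.3597] rot [ 1.5175e+00 -1.0000e-04 -6.0000e-04] dist 0.394
axes
 [[ 0.     0.954 -0.299]
 [-0.    -0.299 -0.954]
 [-1.     0.     0.   ]]
```

Call:
drive_tool(
  moves=[
    [[0, 0.013, -0.04, -0.18, 0, 0, 45], [0, 0.026, -0.08, -0.36, 0, 0, 45], [0, 0.039, -0.12, -0.54, 0, 0, 45], [0, 0.052, -0.16, -0.72, 0, 0, 45], [0.01, 0.065, -0.2, -0.9, 0, 0, 45]],
  ],
)

```text
clock: 2.25
tcp_pos: [0.4502, -0.195, 0.2222]
orientation: [0.627, 0.329, 0.625, -0.329]
wrist_force: [0.7, -0.8, -1.1]
finger_gap: 0.0706
```

```bash
python3 - <<'E'
import goal
goal.goal([.545,-.0585,.12],-.25)
E
```

```text
t 2.25 tcp [ 0.4502 -0.195   0.2222] F [ 0.7  -0.84 -1.09] gap 0.0706 j [-0.57  0.15 -0.19  1.23 -0.    0.4 ]
shift [ 0.1022  0.1554 -0.059 ] rot [-7.182e-01  3.000e-03  2.000e-04] dist 0.195
axes
 [[ 0.002  0.824  0.567]
 [-0.002  0.567 -0.824]
 [-1.     0.001  0.003]]
```

Call:
drive_tool(
  moves=[
    [[0.02, 0.039, -0.015, -0.18, 0, 0, 45], [0.04, 0.078, -0.03, -0.36, 0.001, 0, 45], [0.06, 0.117, -0.045, -0.54, 0.002, 0, 45], [0.08, 0.155, -0.059, -0.718, 0.003, 0, 45], [0.102, 0.155, -0.059, -0.718, 0.003, 0, 45]],
  ],
)

```text
clock: 2.88
tcp_pos: [0.5463, -0.0565, 0.1197]
orientation: [0.702, 0.086, 0.701, -0.086]
wrist_force: [-0.4, -0.3, -0.7]
finger_gap: 0.0704
```

```bash
python3 - <<'E'
import goal,cv2
from h import *
for n in("top","scene"):
    im=cams.read_camera(n);cv2.imwrite(f"pics/{n}1.png",im)
    p=readout.get_state()["tcp_pos"];print(n,proj(n,p))
cv2.imwrite("pics/c1.png",np.hstack([cv2.resize(cv2.imread("pics/top1.png")[110:210,260:360],None,fx=4,fy=4),cv2.resize(cv2.imread("pics/scene1.png")[130:230,240:340],None,fx=4,fy=4)]))
goal.goal([.545,-.0585,.03],-.25)
E
```

```text
top [[312.76127392 142.40147074]]
scene [[288.54462734 166.69801479]]
t 2.98 tcp [ 0.5431 -0.0574  0.1177] F [-0.3  -0.07 -1.23] gap 0.0702 j [-0.25  0.32 -0.23  1.03 -0.   -0.  ]
shift [ 0.0877 -0.0006  0.0025] rot [ 0.0013 -0.0049  0.0002] dist 0.088
axes
 [[-0.005  0.246  0.969]
 [ 0.001  0.969 -0.246]
 [-1.    -0.    -0.005]]
```

View pics/c1.png

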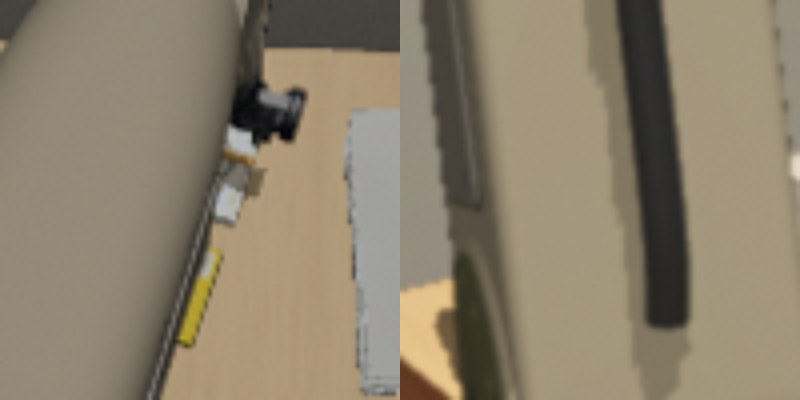

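Call:
drive_tool(
  moves=[
    [[0.03, -0.0005, 0.0025, 0, -0.004, 0, 45], [0.055, -0.0005, 0.0025, 0, -0.004, 0, 45], [0.075, -0.0005, 0.0025, 0, -0.004, 0, 45], [0.086, -0.0005, 0.0025, 0, -0.004, 0, 45], [0.092, -0.0005, 0.0025, 0, -0.004, 0, 45]],
  ],
)

```text
clock: 3.6
tcp_pos: [0.5452, -0.0589, 0.026]
orientation: [0.701, 0.088, 0.702, -0.088]
wrist_force: [0.1, -0.4, 0.3]
finger_gap: 0.0703
```

```bash
python3 - <<'E'
import goal
goal.goal([.545,-.0585,.002],-.25)
E
```

```text
t 3.6 tcp [ 0.5452 -0.0589  0.026 ] F [ 0.14 -0.37  0.31] gap 0.0703 j [-0.25  0.41 -0.35  0.81 -0.   -0.  ]
shift [ 0.024   0.0003 -0.0003] rot [ 0.0007 -0.0004  0.0002] dist 0.024
axes
 [[-0.     0.247  0.969]
 [-0.     0.969 -0.247]
 [-1.    -0.    -0.   ]]
```

Call:
drive_tool(
  moves=[
    [[0.004, 0, 0, 0, 0, 0, 45], [0.008, 0, 0, 0, 0, 0, 45], [0.012, 0, 0, 0, 0, 0, 45], [0.016, 0, 0, 0, 0, 0, 45], [0.018, 0, 0, 0, 0, 0, 45]],
  ],
)

```text
clock: 4.22
tcp_pos: [0.545, -0.0588, 0.0077]
orientation: [0.701, 0.088, 0.702, -0.088]
wrist_force: [-0.5, -0.8, -0.8]
finger_gap: 0.07
```

Call:
drive_tool(
  moves=[
    [[0.002, 0, 0, 0, 0, 0, 45], [0.004, 0, 0, 0, 0, 0, 45], [0.005, 0, 0, 0, 0, 0, 45], [0.006, 0, 0, 0, 0, 0, 45], [0.006, 0, 0, 0, 0, 0, 45]],
  ],
)

```text
clock: 4.85
tcp_pos: [0.545, -0.0588, 0.0016]
orientation: [0.701, 0.088, 0.702, -0.088]
wrist_force: [-0.7, -0.4, 0.2]
finger_gap: 0.07
```

Call:
drive_tool(
  moves=[
    [[0, 0, 0, 0, 0, 0, 70], [0, 0, 0, 0, 0, 0, 90], [0, 0, 0, 0, 0, 0, 110], [0, 0, 0, 0, 0, 0, 120], [0, 0, 0, 0, 0, 0, 120]],
  ],
  squeeze=40,
)

```text
clock: 5.48
tcp_pos: [0.5452, -0.0589, 0.0021]
orientation: [0.701, 0.088, 0.702, -0.088]
wrist_force: [-2.2, -0.5, 5.5]
finger_gap: 0.0546
```

Call:
drive_tool(
  moves=[
    [[-0.005, 0, 0, 0, 0, 0, 120], [-0.015, 0, 0, 0, 0, 0, 120], [-0.03, 0, 0, 0, 0, 0, 120], [-0.045, 0, 0, 0, 0, 0, 120], [-0.06, 0, 0, 0, 0, 0, 120]],
  ],
)

```text
clock: 6.1
tcp_pos: [0.5455, -0.0589, 0.0635]
orientation: [0.702, 0.088, 0.701, -0.088]
wrist_force: [0.1, 0.9, -1.1]
finger_gap: 0.0548
```

```bash
python3 - <<'E'
import goal,cv2
from h import *
im=cams.read_camera("top");cv2.imwrite("pics/top2.png",im)
cv2.imwrite("pics/c2.png",cv2.resize(im[110:210,260:360],None,fx=5,fy=5))
goal.goal([.410,.145,.08],.081)
E
```

```text
t 6.15 tcp [ 0.5467 -0.0592  0.0655] F [0.83 0.61 1.39] gap 0.0549 j [-0.25  0.37 -0.3   0.9  -0.   -0.  ]
shift [-0.0152  0.1642 -0.1828] rot [-0.3303  0.0035  0.0009] dist 0.246
axes
 [[ 0.003  0.247  0.969]
 [-0.001  0.969 -0.247]
 [-1.    -0.     0.004]]
```

View pics/c2.png

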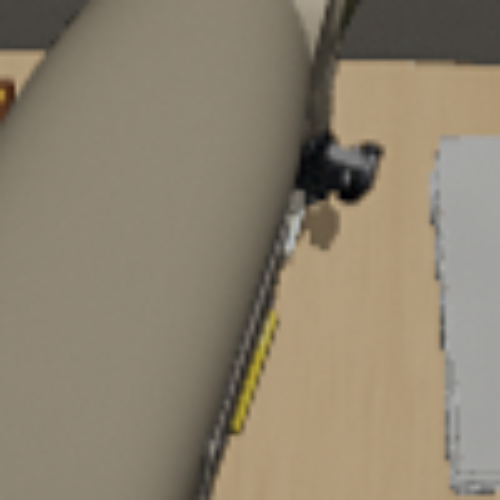

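Call:
drive_tool(
  moves=[
    [[-0.01, 0.034, -0.036, -0.066, 0, 0, 120], [-0.01, 0.068, -0.072, -0.132, 0.001, 0, 120], [-0.01, 0.102, -0.108, -0.198, 0.002, 0, 120], [-0.01, 0.136, -0.144, -0.264, 0.003, 0, 120], [-0.01, 0.169, -0.18, -0.33, 0.003, 0, 120]],
  ],
)

```text
clock: 6.78
tcp_pos: [0.4133, 0.1502, 0.0753]
orientation: [0.707, -0.029, 0.706, 0.029]
wrist_force: [-0.1, 1.7, -0.2]
finger_gap: 0.0547
```

```bash
python3 - <<'E'
import goal,cv2
from h import *
a=[]
for n,r in(("top",(slice(110,260),slice(190,340))),("scene",(slice(130,280),slice(140,290)))):
    im=cams.read_camera(n);cv2.imwrite(f"pics/{n}3.png",im);a.append(cv2.resize(im[r],(400,400),interpolation=cv2.INTER_CUBIC))
cv2.imwrite("pics/c3.png",np.hstack(a))
goal.goal([.4134,.149,.03],.081)
E
```

```text
t 6.88 tcp [0.4105 0.1517 0.0749] F [-0.21 -0.9  -1.43] gap 0.0541 j [ 0.17  0.17 -0.55  0.85  0.    0.08]
shift [ 0.0449 -0.0029  0.0028] rot [ 0.006  -0.0019 -0.0001] dist 0.045
axes
 [[-0.002 -0.087  0.996]
 [-0.     0.996  0.087]
 [-1.     0.    -0.002]]
```

View pics/c3.png

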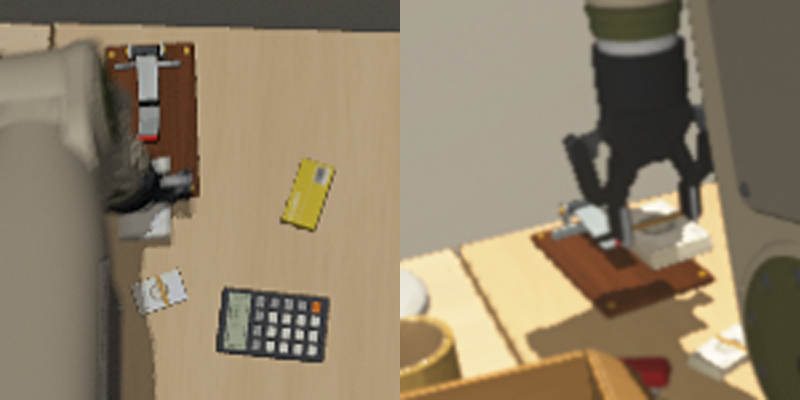

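```bash
cat > zoom.py <<'E'
from h import *
def zoom(src,x0,y0,w,h,S,f,pts=()):
    im=cv2.imread(src)
    a=cv2.resize(im[y0:y0+h,x0:x0+w],None,fx=S,fy=S,interpolation=cv2.INTER_CUBIC)
    for i in range(0,w,5):
        cv2.line(a,(int((i+.5)*S),0),(int((i+.5)*S),6 if (x0+i)%10 else 14),(0,0,0),1)
        if (x0+i)%10==0: cv2.putText(a,str(x0+i),(int((i+.5)*S)-10,26),0,.4,(0,0,0))
    for i in range(0,h,5):
        cv2.line(a,(0,int((i+.5)*S)),(6 if (y0+i)%10 else 14,int((i+.5)*S)),(0,0,0),1)
        if (y0+i)%10==0: cv2.putText(a,str(y0+i),(16,int((i+.5)*S)+4),0,.4,(0,0,0))
    for q in pts:
        for f_ in([0,1,2,3],[4,5,6,7]):
            cv2.polylines(a,[np.round((q[f_]+.5-[x0,y0])*S).astype(int)],True,(255,0,255),1)
    cv2.imwrite(f,a)
E
python3 - <<'E'
from zoom import *
P=box(.4105,.1517,.087,.091,.057,.015,.073)
zoom("pics/top3.png",225,155,45,55,9,"pics/z3t.png",[proj("top",P)])
zoom("pics/scene3.png",210,190,70,50,9,"pics/z3s.png",[proj("scene",P)])
E
```

```text
(no output)
```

View pics/z3t.png

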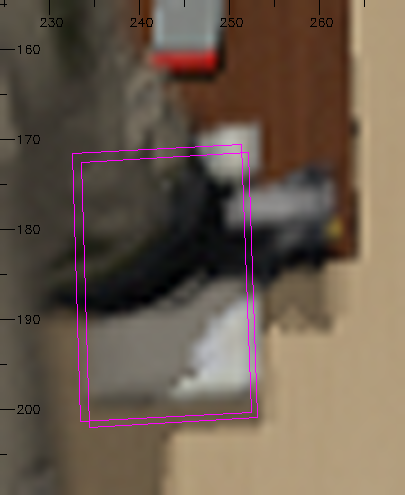

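View pics/z3s.png

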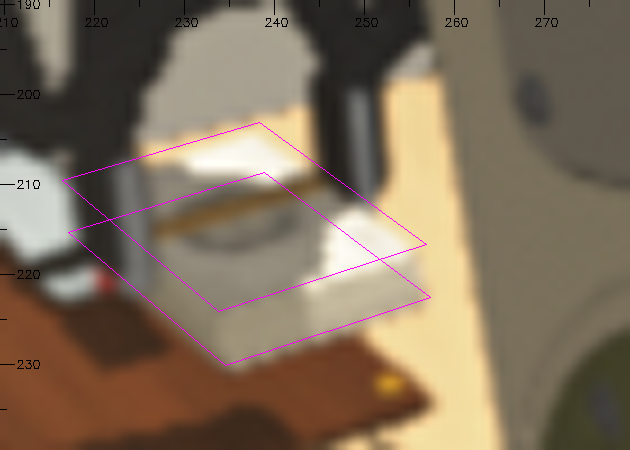

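Call:
drive_tool(
  moves=[
    [[0.015, -0.003, 0.003, 0.006, -0.002, 0, 120], [0.03, -0.003, 0.003, 0.006, -0.002, 0, 120], [0.045, -0.003, 0.003, 0.006, -0.002, 0, 120], [0.055, -0.003, 0.003, 0.006, -0.002, 0, 120], [0.06, -0.003, 0.003, 0.006, -0.002, 0, 120]],
  ],
)

```text
clock: 7.5
tcp_pos: [0.4137, 0.1487, 0.0145]
orientation: [0.706, -0.028, 0.707, 0.028]
wrist_force: [0.3, 0.7, -0.2]
finger_gap: 0.0545
```

Call:
drive_tool(
  moves=[
    [[0, 0, 0, 0, 0, 0, 120], [0, 0, 0, 0, 0, 0, 120], [0, 0, 0, 0, 0, 0, 120], [0, 0, 0, 0, 0, 0, 120], [0, 0, 0, 0, 0, 0, 120]],
  ],
)

```text
clock: 8.12
tcp_pos: [0.4138, 0.1487, 0.0147]
orientation: [0.707, -0.028, 0.707, 0.028]
wrist_force: [0.6, -0.5, -1.0]
finger_gap: 0.0545
```

```bash
python3 - <<'E'
import goal,cv2
from zoom import *
for n in("top","scene"): cv2.imwrite(f"pics/{n}4.png",cams.read_camera(n))
goal.goal([.4134,.149,.0115],.081)
s=readout.get_state();x,y,z=s["tcp_pos"]
P=box(x,y,.081,.091,.057,.015,z-.002)
zoom("pics/top4.png",225,120,45,85,7,"pics/z4t.png",[proj("top",P)])
zoom("pics/scene4.png",185,195,90,60,8,"pics/z4s.png",[proj("scene",P)])
print(proj("top",P).round(1),proj("scene",P).round(1))
E
```

```text
t 8.22 tcp [0.4137 0.1487 0.0146] F [-0.11  0.14  0.24] gap 0.0547 j [ 0.16  0.25 -0.63  0.69 -0.    0.08]
shift [ 0.0031  0.0003 -0.0003] rot [-0.0005 -0.0001  0.    ] dist 0.003
axes
 [[-0.    -0.08   0.997]
 [-0.     0.997  0.08 ]
 [-1.    -0.    -0.   ]]
[[256.9 202.2]
 [256.  174.1]
 [238.3 175. ]
 [239.  203.1]
 [256.2 201.7]
 [255.3 173.2]
 [237.4 174.1]
 [238.1 202.6]] [[259.8 244.5]
 [242.  229.5]
 [220.9 236.5]
 [237.8 252.5]
 [259.4 238.9]
 [241.4 224.2]
 [220.2 231.1]
 [237.1 246.8]]
```

View pics/z4t.png

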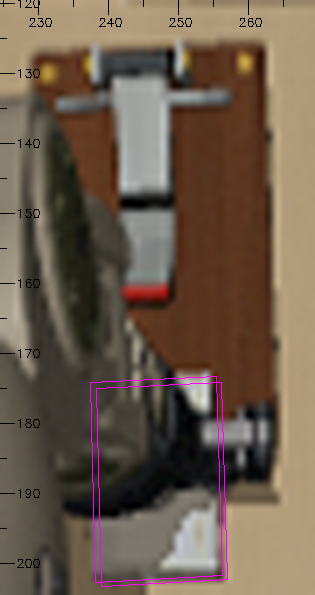

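View pics/z4s.png

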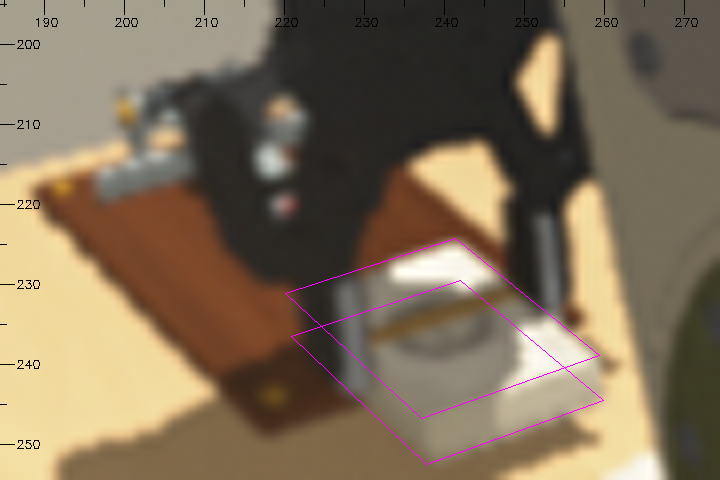

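Call:
drive_tool(
  moves=[
    [[0.0015, 0, 0, 0, 0, 0, 120], [0.003, 0, 0.005, 0, 0, 0, 120], [0.003, 0, 0.02, 0, 0, 0, 120], [0.003, 0, 0.035, 0, 0, 0, 120], [0.003, 0, 0.045, 0, 0, 0, 120]],
  ],
)

```text
clock: 8.85
tcp_pos: [0.4605, 0.1524, 0.0117]
orientation: [0.707, -0.028, 0.706, 0.028]
wrist_force: [0.2, -0.6, -0.6]
finger_gap: 0.0545
```

Call:
drive_tool(
  moves=[
    [[0, 0, 0.008, 0, 0, 0, 120], [0, 0, 0.016, 0, 0, 0, 120], [0, 0, 0.024, 0, 0, 0, 120], [0, 0, 0.032, 0, 0, 0, 120], [0, 0, 0.04, 0, 0, 0, 120]],
  ],
)

```text
clock: 9.48
tcp_pos: [0.501, 0.1557, 0.0117]
orientation: [0.707, -0.028, 0.706, 0.028]
wrist_force: [-1.0, 0.0, -2.0]
finger_gap: 0.0547
```

```bash
python3 - <<'E'
import goal,cv2
from zoom import *
for n in("top","scene"): cv2.imwrite(f"pics/{n}5.png",cams.read_camera(n))
goal.goal([.543,.1595,.0115],.081)
zoom("pics/top5.png",225,120,45,85,7,"pics/z5t.png")
zoom("pics/scene5.png",185,195,90,60,8,"pics/z5s.png")
E
```

```text
t 9.57 tcp [0.5025 0.1558 0.0121] F [ 1.83  0.   -2.84] gap 0.0546 j [ 0.15  0.39 -0.43  0.75 -0.    0.07]
shift [0.0008 0.0005 0.0406] rot [-0.001   0.0038 -0.0001] dist 0.041
axes
 [[ 0.004 -0.08   0.997]
 [ 0.     0.997  0.08 ]
 [-1.     0.     0.004]]
```

View pics/z5s.png

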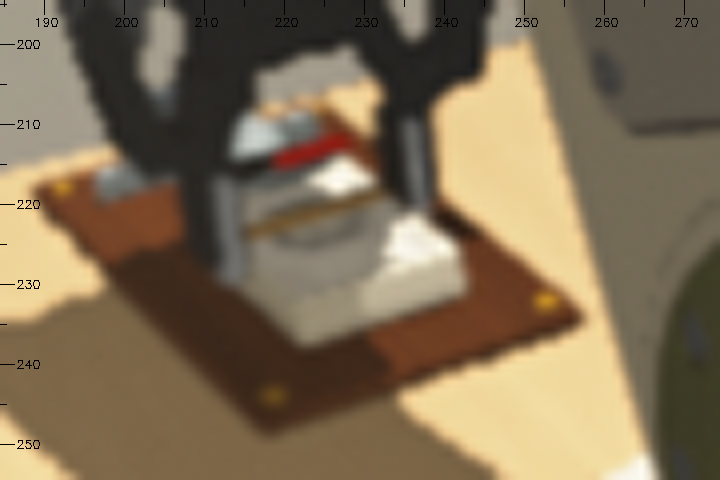

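View pics/z5t.png

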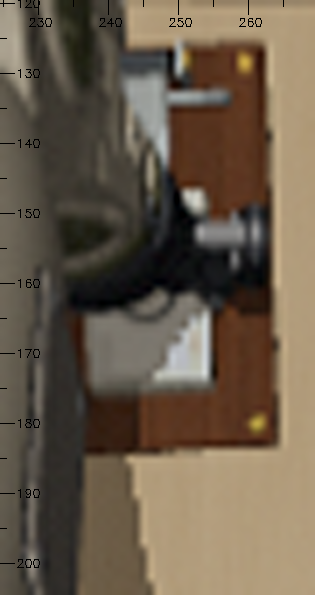

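Call:
drive_tool(
  moves=[
    [[0, 0, 0.008, 0, 0.003, 0, 120], [0, 0, 0.016, 0, 0.003, 0, 120], [0, 0, 0.024, 0, 0.003, 0, 120], [0, 0, 0.03, 0, 0.003, 0, 120], [0, 0, 0.032, 0, 0.003, 0, 120]],
  ],
)

```text
clock: 10.2
tcp_pos: [0.5349, 0.1583, 0.0122]
orientation: [0.707, -0.028, 0.706, 0.028]
wrist_force: [-0.8, -0.1, -3.7]
finger_gap: 0.0547
```

Call:
drive_tool(
  moves=[
    [[0, 0, 0.001, 0, 0, 0, 120], [0, 0, 0.002, 0, 0, 0, 120], [0, 0, 0.003, 0, 0, 0, 120], [0, 0, 0.004, 0, 0, 0, 120], [0, 0, 0.004, 0, 0, 0, 120]],
  ],
)

```text
clock: 10.82
tcp_pos: [0.5391, 0.1587, 0.0122]
orientation: [0.707, -0.028, 0.706, 0.028]
wrist_force: [-1.5, -0.2, -3.0]
finger_gap: 0.0549
```

Call:
drive_tool(
  moves=[
    [[0, 0, 0.001, 0, 0, 0, 120], [0, 0, 0.002, 0, 0, 0, 120], [0, 0, 0.003, 0, 0, 0, 120], [0, 0, 0.004, 0, 0, 0, 120], [0, 0, 0.004, 0, 0, 0, 120]],
  ],
)

```text
clock: 11.45
tcp_pos: [0.5433, 0.159, 0.0123]
orientation: [0.707, -0.028, 0.706, 0.028]
wrist_force: [-0.5, -0.1, -3.1]
finger_gap: 0.0543
```

Call:
drive_tool(
  moves=[
    [[0, 0, 0.001, 0, 0, 0, 120], [0, 0, 0.001, 0, 0, 0, 120], [0, 0, 0.002, 0, 0, 0, 120], [0, 0, 0.002, 0, 0, 0, 120], [0, 0, 0.002, 0, 0, 0, 120]],
  ],
)

```text
clock: 12.08
tcp_pos: [0.5447, 0.1592, 0.0122]
orientation: [0.707, -0.028, 0.706, 0.028]
wrist_force: [-4.0, -0.3, -0.7]
finger_gap: 0.0544
```

Call:
drive_tool(
  moves=[
    [[0.0005, 0, 0, 0, 0, 0, 120], [0.001, 0, 0, 0, 0, 0, 120], [0.0015, 0, 0, 0, 0, 0, 120], [0.002, 0, 0, 0, 0, 0, 120], [0.002, 0, 0, 0, 0, 0, 120]],
  ],
)

```text
clock: 12.7
tcp_pos: [0.5447, 0.1592, 0.0102]
orientation: [0.707, -0.028, 0.706, 0.028]
wrist_force: [-3.6, -0.5, 0.6]
finger_gap: 0.0546
```

```bash
python3 - <<'E'
import goal,cv2
from zoom import *
for n in("top","scene"): cv2.imwrite(f"pics/{n}6.png",cams.read_camera(n))
goal.goal([.543,.1595,.0115],.081)
zoom("pics/top6.png",225,120,45,85,7,"pics/z6t.png")
zoom("pics/scene6.png",185,185,90,70,8,"pics/z6s.png")
E
```

```text
t 12.8 tcp [0.5447 0.1592 0.0102] F [-4.31 -0.62 -1.27] gap 0.0548 j [ 0.14  0.46 -0.32  0.8   0.    0.06]
shift [-0.0013  0.0005 -0.0017] rot [-0.001   0.0005 -0.0001] dist 0.002
axes
 [[ 0.001 -0.08   0.997]
 [ 0.     0.997  0.08 ]
 [-1.     0.     0.001]]
```

View pics/z6s.png

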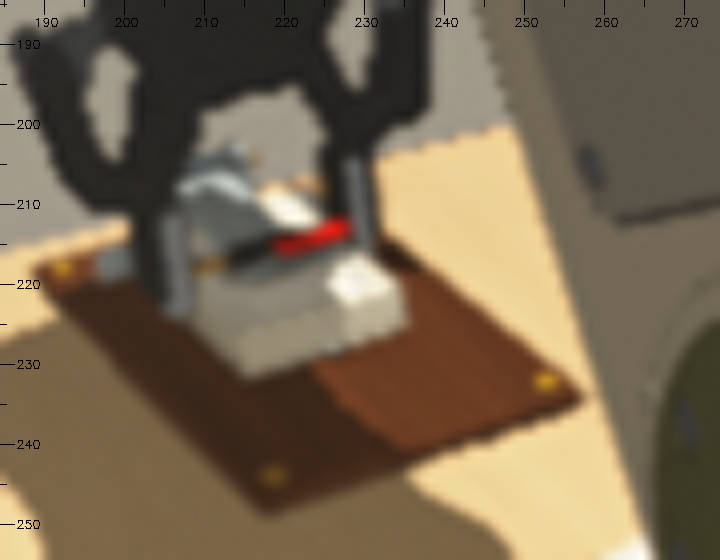

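Call:
drive_tool(
  moves=[
    [[0, 0, 0, 0, 0, 0, 85], [0, 0, 0, 0, 0, 0, 80], [0, 0, 0, 0, 0, 0, 60], [0, 0, 0, 0, 0, 0, 40], [0, 0, 0, 0, 0, 0, 20]],
  ],
)

```text
clock: 13.42
tcp_pos: [0.5448, 0.1591, 0.0103]
orientation: [0.707, -0.028, 0.706, 0.028]
wrist_force: [0.6, 0.1, -0.1]
finger_gap: 0.0786
```

Call:
drive_tool(
  moves=[
    [[0, 0, 0, 0, 0, 0, 10], [-0.005, 0, 0, 0, 0, 0, 10], [-0.015, 0, 0, 0, 0, 0, 10], [-0.03, 0, 0, 0, 0, 0, 10], [-0.045, 0, 0, 0, 0, 0, 10]],
  ],
)

```text
clock: 14.05
tcp_pos: [0.5452, 0.1592, 0.0568]
orientation: [0.707, -0.028, 0.706, 0.028]
wrist_force: [0.3, -0.4, 0.2]
finger_gap: 0.0822
```

Call:
drive_tool(
  moves=[
    [[-0.04, 0, 0, 0, 0, 0, 10], [-0.08, 0, 0, 0, 0, 0, 10], [-0.12, 0, 0, 0, 0, 0, 10], [-0.15, -0.04, -0.02, 0, 0, 0, 10], [-0.15, -0.09, -0.04, 0, 0, 0, 10]],
  ],
)

```text
clock: 14.68
tcp_pos: [0.5139, 0.066, 0.2108]
orientation: [0.71, -0.029, 0.703, 0.029]
wrist_force: [-0.2, -0.8, -0.3]
finger_gap: 0.0822
```

Call:
drive_tool(
  moves=[
    [[0, -0.055, -0.015, 0, 0, 0, 10], [0, -0.11, -0.03, 0, 0, 0, 10], [0, -0.165, -0.045, 0, 0, 0, 10], [0, -0.22, -0.06, 0, 0, 0, 10], [0, -0.27, -0.075, 0, 0, 0, 10]],
  ],
)

```text
clock: 15.3
tcp_pos: [0.4609, -0.2113, 0.2118]
orientation: [0.71, -0.03, 0.703, 0.029]
wrist_force: [1.6, 0.3, -0.1]
finger_gap: 0.0818
```

Call:
drive_tool(
  moves=[
    [[0, -0.055, -0.015, 0, 0, 0, 10], [0, -0.11, -0.03, 0, 0, 0, 10], [0, -0.165, -0.045, 0, 0, 0, 10], [0, -0.18, -0.05, 0, 0, 0, 10], [0, -0.18, -0.05, 0, 0, 0, 10]],
  ],
)

```text
clock: 15.92
tcp_pos: [0.4254, -0.3953, 0.212]
orientation: [0.71, -0.029, 0.703, 0.028]
wrist_force: [-0.6, 1.2, -0.4]
finger_gap: 0.0817
```

```bash
python3 - <<'E'
import goal,cv2
from zoom import *
for n in("top","scene"): cv2.imwrite(f"pics/{n}7.png",cams.read_camera(n))
goal.goal([.543,.1595,.0115],.081)
zoom("pics/top7.png",215,115,130,90,6,"pics/z7t.png")
zoom("pics/scene7.png",180,190,135,70,5.8,"pics/z7s.png")
E
```

```text
t 16.02 tcp [ 0.426  -0.3934  0.2119] F [-1.33 -0.21  0.5 ] gap 0.0821 j [-0.89  0.32  0.01  1.25  0.01 -0.97]
shift [0.2015 0.5416 0.1603] rot [0.002  0.0105 0.0012] dist 0.6
axes
 [[ 0.011 -0.083  0.997]
 [-0.     0.997  0.083]
 [-1.    -0.001  0.011]]
```

View pics/z7t.png

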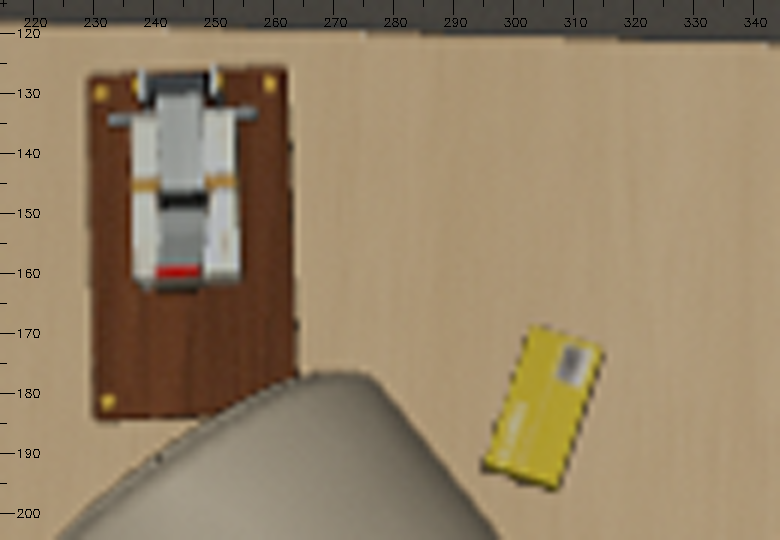

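View pics/z7s.png

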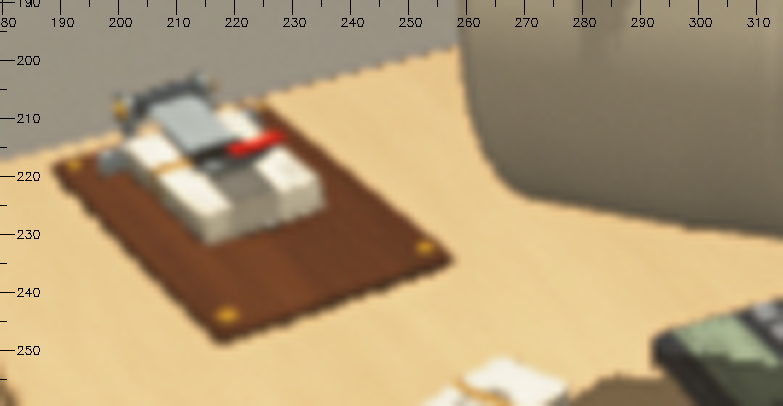

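The top view shows the pack straight and centred under the arm, from about (236,133) to (254,161), with its far end at the back stop and the roller on it. The carton's corner is still at (295,192), as it was at the start. The scene view shows the pack flat on the base.

```bash
python3 - <<'E'
from workcell import env
print(env.hand_in())
E
```

```text
the job is handed in; nothing more can be done
None
```

The pack is tucked under the press arm, straight and flat on the base and against the back stop. I released it, backed the gripper well clear and handed the job in at about 16 s of the 42 s.

**What I did:** I took the middle-sized loose pack; its footprint in the top camera measured about 57 x 92 mm. I gripped it across the 57 mm side at 40 N and slid it lengthwise under the lip. I stopped when about 4 N built up at the back stop, lowered it until the base carried it, and let go.

**Last checks:**
- **Pack:** both cameras show it aligned with the press and centred within about a millimetre, with the roller resting on it.
- **Carton:** its corner is at the same pixel in the top view, (295,192), as at the start.
- **Gripper:** it is open and touching nothing.

**What disagreed:**
- The two cameras put the press about 4 mm apart sideways. I settled this by checking where the held pack appeared against the robot's own position.
- The gripper read 54.6 mm while holding the 57 mm pack, but the grip held throughout.
- As the fingers closed, an upward force of about 5.5 N showed, probably a light touch on the desk.

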